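Hang the lift-off door on the draught shield and shut it

TASK

Lift the draught shield's grey door out of its rack, hold it well open (roughly at right angles to the shield's front) and lower it gently so that its two knuckles drop together over the two hinge pins and it sits fully down; then swing it shut, under the keeper and against the stop, and let go. The hinge post is clamped somewhere along its slots, so find the pins by light touch or by eye and never press the door against the shield with more than 40 N. Leave the beaker in the shield, the vial beside it and the pipette bulb standing where they are.

Things in the scene. Friction and masses are not known exactly. Their poses are not given: they have to be found in the camera images.
- shield: Fixed white draught shield, open in front and on top: floor 170 x 174 x 6 mm, 4 mm walls at the back and sides, 122 mm high. Origin: centre of its underside, on the worktop. +x to its back, -x its open front (roughly towards the robot), +y the hinge side, z up. A steel hinge post (16 mm wide, 100 mm high) stands at its front left, a keeper at its front right.
- hinge_nominal (a point): Middle of the slot range of the lower pin's foot: x -102, y 70, z 26 mm in the shield; its axes. The post is clamped in slots: BOTH real pins stand together somewhere from -14 to +14 mm along the shield's y from here, not reported (x and z are true). Pins: upright, 8 mm diameter, 16 mm tall, tips bevelled 0.8 mm; the upper pin is 68 mm straight above the lower.
- upper_arm_nominal (a point): Foot of the upper pin when the post is mid-slot (x -102, y 70, z 94 mm in the shield; same -14..+14 mm y error). Each pin stands on a level arm 6 mm thick, 14 mm wide, ending 7 mm in front of the pin. The upper arm bars the way from above: bring the door in level from the front (-x) or from the left (+y), raised 18 to 40 mm over its seated height, then lower it.
- keeper (a point): Fixed in the shield (x -102, y -65, z 117 mm): where the door's top free corner rests when shut, plus the post's displacement along y. Behind it a stop plate (face at x -98, y -86 to -34 mm), above it a roof (underside z 126 mm, reaching forward to x -122 mm). The door's corner swings in below the roof, so the door cannot be lowered on to its pins when shut.
- door_grip (a point): Centre of the grip tab of the loose door (about 0.25 kg): black upright tab on the top edge, 12 mm thick (x), 44 mm long (y), 45 mm tall, its centre 22.5 mm above the panel's top edge. Door axes: z up, +y along the panel towards the hinge, +x inner face. Axes equal the shield's when shut; opened by an angle, the door's yaw is the shield's minus that angle.
- door_knuckle (a point): On the door's hinge axis, at the underside of its lower knuckle: 45 mm in +y from and 113.5 mm below door_grip. Each knuckle is a tube, 20 mm outside, 10.4 mm bore (1.2 mm play round the pin), 16 mm tall; the upper is 68 mm above the lower, same axis. The door seated, this point is at z 26 mm. Axes as the door.
- door_corner (a point): The door's top free corner, 135 mm from the hinge axis and 91 mm above door_knuckle. The panel is 6 mm thick and 105 mm high, from 14 to 135 mm from the hinge axis; its lower edge is 14 mm below door_knuckle. Axes as the door.
- door_rack: Fixed black rack in which the door stands at the start, upright: base 75 x 130 x 8 mm, four posts 53 mm high in two pairs, an 8 mm slot along its y between them (1 mm play each side of the panel), hinge edge towards its +y. Lift the door at least 50 mm straight up to clear it. Origin: centre of its underside, on the worktop.
- cup_beaker_mid (a point): Loose 50 ml beaker, 50 mm across, 59 mm tall, standing inside the shield; point half-way up. Leave alone.
- side_vial_mid (a point): Loose vial, 28 mm across, 60 mm tall, standing on the worktop left of the shield; point half-way up. Leave alone.
- bulb_mid (a point): Loose rubber pipette bulb, 53 mm across, 76 mm tall, standing left of the rack; point half-way up. Leave alone.
Not all that is in view belongs to the job. Of the things that look like the part that bears door_grip, the larger one is meant.

How it is judged (in metres and radians):
On the way:
1. the door is down on both pins, standing open (free corner more than 60 mm in front of the shut place) (z of door_knuckle in the frame of shield between 0.021 and 0.03 m and x of door_knuckle in the frame of shield between -0.107 and -0.097 m and y of door_knuckle in the frame of shield between 0.053 and 0.087 m and angle between door_knuckle's own z axis and vertical below 0.08 rad and x of door_corner in the frame of shield below -0.162 m), for 0.2 s.
At the end, for the whole second after the job is handed in: The door hangs on both pins, fully down (knuckle underside within 4 mm of its seat height, hinge axis within 5 mm of the pins' line front to back, leaning less than 0.08 rad), shut with its free corner under the keeper and within 8 mm of the shut plane, released and at rest (z of door_knuckle in the frame of shield between 0.021 and 0.03 m and x of door_knuckle in the frame of shield between -0.107 and -0.097 m and y of door_knuckle in the frame of shield between 0.053 and 0.087 m and angle between door_knuckle's own z axis and vertical below 0.08 rad and x of door_corner in the frame of shield above -0.11 m and y of door_corner in the frame of shield below -0.047 m and z of door_corner in the frame of shield below 0.124 m and linear speed of door below 0.02 m/s); the robot touches nothing.
It fails at once if the door is pressed or knocked against the shield, its pins or keeper with more than 40 N (contact force between door and shield above 40 N).
It fails at once if the beaker inside the shield is moved by more than 15 mm or tipped (distance of cup_beaker_mid from where it was at the start of the episode above 0.015 m or angle between cup_beaker_mid's own z axis and vertical above 0.4 rad).
It fails at once if the vial beside the shield is moved by more than 15 mm or tipped (distance of side_vial_mid from where it was at the start of the episode above 0.015 m or angle between side_vial_mid's own z axis and vertical above 0.4 rad).
It fails at once if the pipette bulb is moved by more than 15 mm or tipped (distance of bulb_mid from where it was at the start of the episode above 0.015 m or angle between bulb_mid's own z axis and vertical above 0.4 rad).
It also fails if it takes over 51 s, if anything falls off the work surface, if the arm or the gripper's body presses on something with over 40 N, if the wrist force passes 120 N, or if a joint passes its speed limit or range.

ROBOT

A 6-joint arm with a two-finger parallel gripper is mounted at the origin on a cart in front of the work surface, level with it; the furniture and walls round the work are solid. World frame = base frame: x ahead of the robot, y to its left, z up, the work surface at z = 0. Lengths are in m, angles in degrees, forces in N, time in s.
With the tool pointing down it reaches from about 0.35 to 0.875 m from the base axis. Payload 4.2 kg.
Tool frame: the origin (TCP) lies midway between the tips of the shut fingers; the grasp point (between the pads) lies 19 mm behind it; y points along the fingers, z is the direction in which the jaws open and shut, and the axes are right-handed (so a half turn about y gives the same grasp; the last joint's range is limited). The gripper opens to 87 mm and grips with 3 to 60 N. Pads are 19 mm wide; open, the fingers measure 117 mm over their backs; the gripper's body (75 mm by 190 mm) begins 51 mm behind the grasp point.
Start: joints at [79.733, 22.042, 0.453, 0, -68.411, -14.817], TCP at [0.265, 0.566, 0.223] pointing down, gripper open.
Joint ranges: [-179.83, 179.83], [-69.29, 118.12], [-61.27, 80.66], [-181.25, 117.63], [-171.15, -9.14], [-177.46, 177.46]. Speed limits (degrees/s): [159.86, 159.86, 180, 180, 180, 180].

INTERFACE

Orientations are given as [roll, pitch, yaw] about the fixed x, y, z axes, in that order (R = Rz(yaw) Ry(pitch) Rx(roll)).
In Python, from workcell import env gives the robot as it stands. The module is installed in compiled form; this text tells all that it offers. Calls block until the motion is done:
- env.goto(position, orientation): joint-space move of the TCP to a pose.
- env.move_straight(position, rotation=None, rate=0.15, force_limit=None): straight line of the TCP; rotation=None keeps the orientation; rate is the mean speed in m/s. With force_limit (N) it stops when the force on the tool has changed by that much, and returns True; else False.
- env.set_joints(angles): joint-space move.
- env.gripper_to(opening, grasp_force=None): opening from 0.0 (shut) to 1.0 (fully open); grasp_force is the grip in N (None keeps the last); returns when the fingers have stopped.
- env.dwell(seconds).
- env.inverse_kinematics(position, orientation): joint angles nearest the present ones, or None.
- env.read_state(): the state.
- env.grab_frame(name): name is "scene" or "side" or "wrist"; returns a dict with "image" (420x560x3 uint8, blue, green, red), "fx", "fy", "cx", "cy" (pixels), "position" and "orientation" of the camera in the world. Camera axes: x right, y up, looking along -z (the intrinsics and any distortion apply to the point x, -y, -z); pixel columns grow to the right and rows downward; lengths in m; the calibration is good to about 2 mm. The wrist camera is an equidistant fisheye: a pixel r from the principal point sees the ray r / f radians off the axis. A picture is of the moment at which its call begins. There is no depth.
A pose or a line that the arm cannot do raises env.Unreachable and nothing moves.
- env.close_job(): hands the job in, once; it reports no verdict.
Trained networks look in a picture, given as the dict that the camera call returned (one of the last four; its "shot" number tells which), for a name from the list of things; names that differ only in an ending like _2 or _b are one class to them, and where a whole thing is asked for, a point or a joint stands for the part that bears it (a point fixed in the world has none). Each returns a list of dicts, best first, with "score" (0 to 1); they miss things now and then, are a little off and sometimes report something else, mostly with a low value. They report only what shows in the picture. A call takes as long as a camera call. They do not tell look-alikes from the thing itself.
- env.search_frame(picture, thing): "xyz" ([x, y, z] in m, in world coordinates, good to about 4 mm: the middle of the surface that is visible of it).
- env.trace(picture, thing): "mask" (420x560 bool, what is visible of it).
The state is a dict: "clock": time; "joint_positions": joint angles; "qvel": joint speeds; "joint_torque": joint torques, N m; "position": TCP position; "tool_rot": TCP orientation; "force": force on the tool from outside, world axes, zero at the start; "wrist_torque": the same for the moment, N m; "opening": opening from 0.0 (shut) to 1.0 (fully open).
Only numpy, scipy, OpenCV 4.12 (cv2) and the standard library are available. Lean on these libraries where they do the work, as an engineer would, in place of code of your own. Each camera call takes 0.05 s, during which the arm holds its last target. There are 200 camera calls.

## Working session

There is one attempt and no reset: what is moved stays moved. The work goes in short steps, each a Python script; the robot and the scene stay as the last script left them, time stands still between calls to the robot, and variables do not carry over. Pictures are saved under pics/ and viewed, about 8 in all and at most 12, crops included, and the job is handed in when it is done.

```bash
mkdir -p pics
cat > h.py <<'E'
import numpy as np, cv2
from workcell import env
from scipy.spatial.transform import Rotation as R
np.set_printoptions(precision=4,suppress=True)
def save(f,n): cv2.imwrite('pics/'+n,f['image'])
def find(f,names):
    for n in names:
        try: print(n,[(np.round(d['xyz'],4).tolist(),round(d['score'],2)) for d in env.search_frame(f,n)[:3]])
        except Exception as e: print(n,e)
E
python3 - <<'E'
from h import *
s=env.read_state(); print(s)
a=env.grab_frame('scene'); b=env.grab_frame('side')
for f in (a,b):
    print({k:v for k,v in f.items() if k!='image'})
    find(f,['shield','door_grip','door_rack','cup_beaker_mid','side_vial_mid','bulb_mid'])
cv2.imwrite('pics/1.png',a['image']);cv2.imwrite('pics/2.png',b['image'])
print(env.read_state()['clock'])
E
```

```text
{'clock': 0.0, 'joint_positions': array([ 79.7327,  22.0897,   0.3765,  -0.0302, -68.4094, -14.8173]), 'qvel': array([ 0.014 , -0.0545,  0.0178,  0.0705, -0.0231, -0.0143]), 'joint_torque': array([ -0.0003, -39.066 ,  18.7407,   4.2196,   0.0109,  -0.0002]), 'position': array([0.2647, 0.5655, 0.2214]), 'tool_rot': array([-89.8743,   0.0042, 154.9043]), 'force': array([0.0341, 0.4517, 0.5667]), 'wrist_torque': array([-0.0236, -0.0074, -0.0344]), 'opening': 0.995782596503958}
{'fx': 502.20609437944455, 'fy': 502.20609437944455, 'cx': 276.7106314505021, 'cy': 213.02209617393822, 'position': array([-0.3148, -0.6667,  0.9547]), 'orientation': array([ 53.3366,   1.0859, -51.8662]), 'shot': 1}
shield [([0.637, -0.1542, 0.0549], 0.91)]
door_grip [([0.479, 0.1931, 0.0784], 0.61), ([0.4718, 0.3533, 0.037], 0.58), ([0.5739, 0.0153, 0.0609], 0.46)]
door_rack [([0.4624, 0.165, 0.0085], 0.88)]
cup_beaker_mid [([0.6533, -0.1905, 0.0501], 0.57)]
side_vial_mid [([0.6778, 0.0829, 0.041], 0.5)]
bulb_mid [([0.4718, 0.3556, 0.0373], 0.56)]
{'fx': 409.2087825439558, 'fy': 409.2087825439558, 'cx': 272.9791723614219, 'cy': 216.78788680437742, 'position': array([ 0.1788, -0.081 ,  0.8947]), 'orientation': array([ 28.3543,  -0.3157, -70.211 ]), 'shot': 2}
shield [([0.6427, -0.1797, 0.0212], 0.71)]
door_grip [([0.4832, 0.1968, 0.0931], 0.88), ([0.5856, 0.03, 0.0588], 0.84)]
door_rack [([0.47, 0.1712, 0.0094], 0.6)]
cup_beaker_mid [([0.6651, -0.1844, 0.0399], 0.74)]
side_vial_mid [([0.6825, 0.091, 0.0465], 0.67)]
bulb_mid [([0.4726, 0.3561, 0.0427], 0.64)]
0.7
```

View pics/1.png

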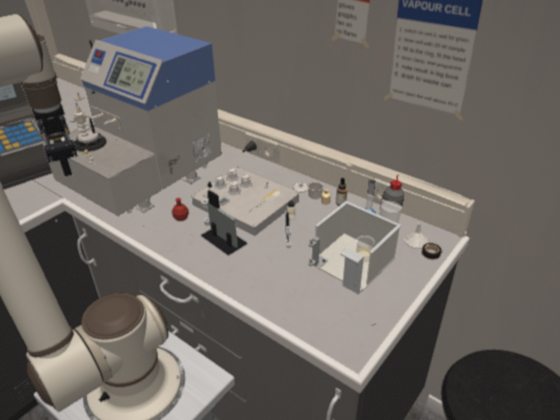

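View pics/2.png

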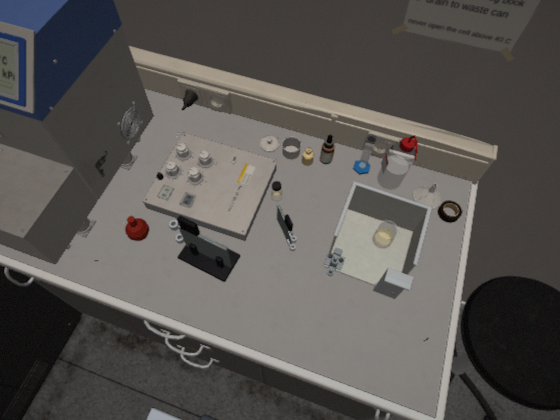

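Run:
```python
import cv2,numpy as np
a=cv2.imread('pics/1.png');b=cv2.imread('pics/2.png')
def c(i,x,y,w=100,h=75): return cv2.resize(i[y:y+h,x:x+w],(400,300),interpolation=cv2.INTER_CUBIC)
cv2.imwrite('pics/3.png',np.vstack([np.hstack([c(b,325,182,110,82.5.__int__()+1),c(b,320,230)]),np.hstack([c(b,160,205),c(b,250,190)])]))
cv2.imwrite('pics/4.png',np.vstack([np.hstack([c(a,305,195),c(a,305,228)]),np.hstack([c(a,185,180),c(a,260,190)])]))
```

```text
(no output)
```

View pics/3.png

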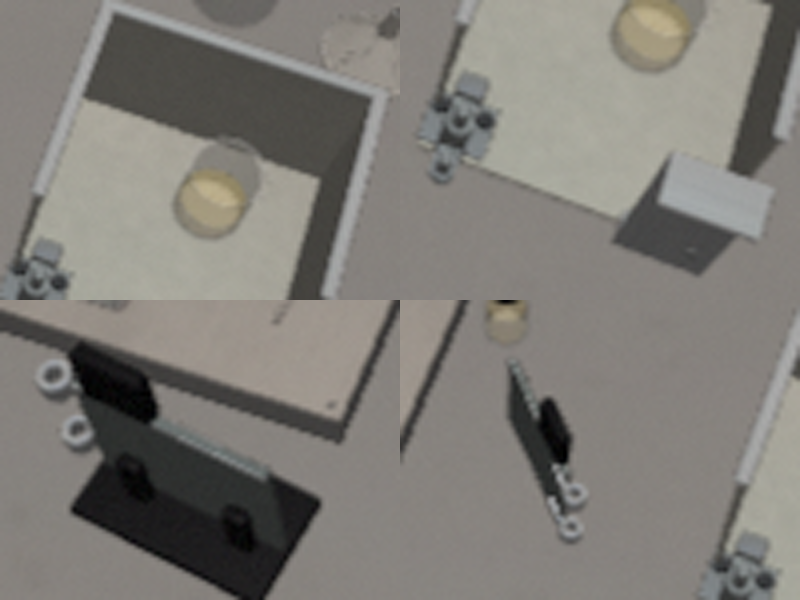

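View pics/4.png

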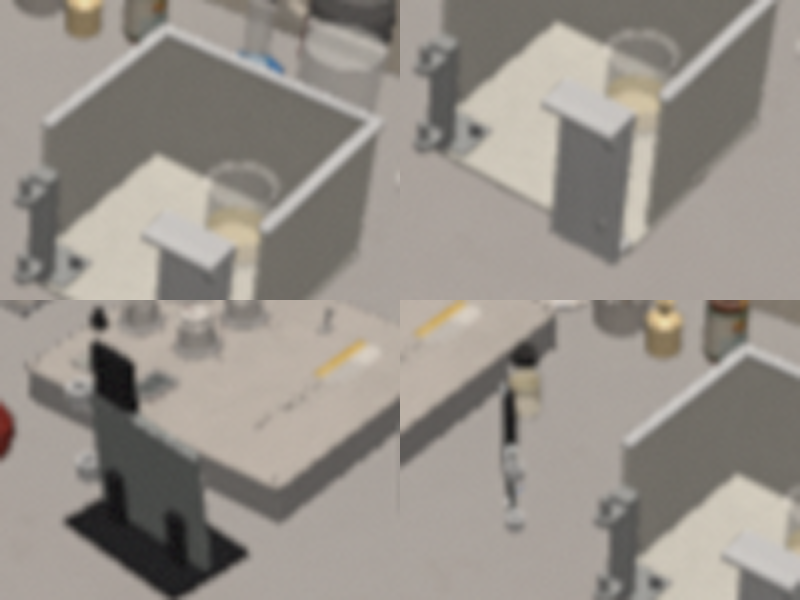

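```bash
cat >> h.py <<'E'
def proj(f,P):
    q=(np.atleast_2d(P)-f['position'])@R.from_euler('xyz',f['orientation'],degrees=True).as_matrix()
    q=q*[1,-1,-1]
    if f.get('fish'):
        r=np.hypot(q[:,0],q[:,1]);th=np.arctan2(r,q[:,2]);s=th/np.maximum(r,1e-9)
        return np.c_[f['cx']+f['fx']*s*q[:,0],f['cy']+f['fy']*s*q[:,1]]
    return np.c_[f['cx']+f['fx']*q[:,0]/q[:,2],f['cy']+f['fy']*q[:,1]/q[:,2]]
def pose(p,L):
    c,s=np.cos(p[2]),np.sin(p[2]);L=np.atleast_2d(L)
    return np.c_[p[0]+c*L[:,0]-s*L[:,1],p[1]+s*L[:,0]+c*L[:,1],L[:,2]]
SC=dict(fx=502.20609437944455,fy=502.20609437944455,cx=276.7106314505021,cy=213.02209617393822,position=np.array([-0.3148,-0.6667,0.9547]),orientation=np.array([53.3366,1.0859,-51.8662]))
SI=dict(fx=409.2087825439558,fy=409.2087825439558,cx=272.9791723614219,cy=216.78788680437742,position=np.array([0.1788,-0.081,0.8947]),orientation=np.array([28.3543,-0.3157,-70.211]))
E
python3 - <<'E'
from h import *
from scipy.optimize import least_squares
def fit(obs,p0,name):
    # obs: list (cam, local, px)
    g=lambda p:np.concatenate([(proj(f,pose(p,np.array(L)/1000))-px).ravel() for f,L,px in obs])
    s=least_squares(g,p0,loss='soft_l1');print(name,s.x[:2],np.degrees(s.x[2]));print(g(s.x).reshape(-1,2).round(1).tolist());return s.x
o=[(SI,[85,87,122],(354.4,182.8)),(SI,[85,-87,122],(430.9,208.3)),(SI,[-85,87,122],(334.9,235.1)),(SI,[-85,-87,122],(419,265)),
(SC,[85,87,122],(347,201.75)),(SC,[85,-87,122],(400,225.5)),(SC,[-85,87,122],(316.25,225.5)),(SC,[-85,-87,122],(371,252)),(SC,[85,-87,0],(393.75,259.3))]
S=fit(o,[.64,-.17,0],'shield')
# door: local = origin at knuckle axis, +y hinge
o=[(SI,[0,0,106],(173.25,224.5)),(SI,[0,0,38],(179.5,237.5)),(SI,[0,-135,113],(227,247.5)),
(SC,[0,0,106],(204.5,202)),(SC,[0,0,38],(207,221)),(SC,[0,-135,113],(236,219.5))]
D=fit(o,[.48,.25,0.3],'door hinge axis')
print('grip',pose(D,[0,-.045,.1355]))
for k in(-1,1):
  o=[(SI,[-37.5,65,8],(178,257)),(SI,[37.5,-65,8],(240,255)),(SI,[-37.5,-65,8],(226,280)),(SC,[-37.5,65,8],(202,235)),(SC,[37.5,-65,8],(246.75,242.5)),(SC,[-37.5,-65,8],(228.75,254.5))]
fit(o,[.47,.17,0.3],'rack')
np.save('S.npy',S)
for f in(SI,SC):
  print([[proj(f,pose(S,np.array([-102,70+d,z])/1000))[0].round(1).tolist() for z in (26,42,94,110)] for d in(-14,0,14)])
E
```

```text
shield [ 0.6432 -0.1714] 0.07507604478839316
[[0.3, -4.2], [0.8, -7.1], [-0.5, 7.8], [-1.1, 4.7], [-0.0, -2.5], [2.3, -4.2], [-3.1, 3.3], [-0.2, 2.8], [3.0, -4.0]]
door hinge axis [0.4895 0.2553] -5.699635734819269
[[0.2, -0.1], [0.1, 0.4], [1.1, 0.3], [-0.2, -0.4], [-0.3, -1.0], [-0.8, -1.0]]
grip [[0.4851 0.2105 0.1355]]
rack [0.483  0.1804] -7.481278337150463
[[-0.4, 0.0], [1.9, -0.7], [-0.3, 1.5], [-1.3, -0.7], [1.5, -0.2], [-0.1, -0.1]]
[[[339.7, 271.5], [340.8, 268.9], [344.6, 260.0], [345.8, 257.0]], [[333.8, 269.5], [334.7, 266.9], [338.1, 257.9], [339.3, 254.9]], [[327.8, 267.5], [328.7, 264.9], [331.7, 255.8], [332.8, 252.8]]]
[[[318.1, 263.8], [318.3, 259.4], [318.9, 244.7], [319.1, 240.0]], [[313.8, 261.7], [314.0, 257.3], [314.5, 242.6], [314.7, 238.0]], [[309.7, 259.6], [309.8, 255.3], [310.2, 240.6], [310.3, 236.0]]]
```

Run:
```python
from h import *
from scipy.optimize import least_squares
top=[(SI,[85,87,122],(354.4,182.8)),(SI,[85,-87,122],(430.9,208.3)),(SI,[None,87,122],(334.9,235.1)),(SI,[None,-87,122],(419,265)),
(SC,[85,87,122],(347,201.75)),(SC,[85,-87,122],(400,225.5)),(SC,[None,87,122],(316.25,225.5)),(SC,[None,-87,122],(371,252)),(SC,[85,-87,0],(393.75,259.3))]
free=[(SI,-85,2,(337.5,271.2)),(SI,-85,2,(375,284.5)),(SC,-85,2,(342.5,281)),(SC,-85,2,(316,267.5))]
def g(p):
    r=[]
    for f,L,px in top:
        L=[p[3]*1000 if v is None else v for v in L]; r.append(proj(f,pose(p,np.array(L)/1000))[0]-px)
    for (f,x,z,px),y in zip(free,p[4:]): r.append(proj(f,pose(p,[x/1000,y,z/1000]))[0]-px)
    return np.concatenate(r)
s=least_squares(g,[.64,-.17,0,-.07,.07,-.05,-.05,.07],loss='soft_l1',x_scale=.1);S=s.x[:3];print(s.x,np.degrees(S[2]));print(g(s.x).reshape(-1,2).round(1).tolist())
np.save('S.npy',S)
for f in(SI,SC):
  print([[proj(f,pose(S,np.array([-102,70+d,z])/1000))[0].round(1).tolist() for z in (26,42,94,110)] for d in(-14,0,14)])
  print(proj(f,pose(S,np.array([[-122,-34,130],[-122,-86,130],[-98,-34,130],[-98,-86,130]])/1000)).round(1).tolist())
  print(proj(f,pose(S,np.array([[-85,87,6],[-85,-87,6],[85,87,6],[85,-87,6]])/1000)).round(1).tolist())
# wrist camera near view
import math
hp=pose(S,[-.102,.07,.11])[0];print(hp)
for z in (.33,.30):
  p=[hp[0]-.06,hp[1]+.08,z]
  for y in(0,90,-90,180): print(z,y,env.inverse_kinematics(p,[-90,0,y]))
w=env.grab_frame('wrist');print({k:v for k,v in w.items() if k!='image'},env.read_state()['position'])
```

```text
[ 0.6302 -0.1706 -0.0422 -0.0583  0.0556 -0.0336 -0.0253  0.062 ] -2.4153616621717537
[[0.5, -0.6], [0.8, -0.5], [0.2, 0.2], [-1.9, -0.2], [-0.9, -0.6], [0.4, -0.7], [-0.4, -0.4], [0.6, 0.2], [1.1, -0.4], [-0.3, 0.9], [-0.3, 1.7], [-0.3, 0.5], [0.1, -0.1]]
[[[336.3, 274.9], [337.3, 272.4], [340.9, 263.5], [342.0, 260.6]], [[330.3, 272.7], [331.3, 270.1], [334.5, 261.2], [335.6, 258.2]], [[324.4, 270.4], [325.3, 267.8], [328.2, 258.8], [329.2, 255.9]]]
[[384.4, 281.8], [410.6, 291.5], [387.5, 271.1], [413.4, 280.6]]
[[324.6, 266.7], [398.1, 294.3], [346.5, 207.7], [415.1, 231.4]]
[[[314.3, 265.1], [314.5, 260.7], [315.0, 246.0], [315.2, 241.3]], [[310.2, 262.9], [310.3, 258.5], [310.8, 243.8], [310.9, 239.2]], [[306.2, 260.7], [306.3, 256.3], [306.6, 241.7], [306.7, 237.0]]]
[[339.6, 253.9], [357.4, 263.0], [345.2, 249.0], [362.9, 257.8]]
[[308.9, 262.4], [361.9, 291.0], [343.7, 232.7], [395.1, 257.3]]
[ 0.5313 -0.0964  0.11  ]
0.33 0 [  17.8201    3.1626   -8.9041   -0.      -77.9333 -107.8201]
0.33 90 [ 17.8201   3.1626  -8.9041   0.     -77.9333 -17.8201]
0.33 -90 [ 17.8201   3.1626  -8.9041   0.     -77.9333 162.1799]
0.33 180 [ 17.8201   3.1626  -8.9041   0.     -77.9333  72.1799]
0.3 0 [  17.8201    3.9186  -12.2869   -0.      -73.7945 -107.8201]
0.3 90 [ 17.8201   3.9186 -12.2869   0.     -73.7945 -17.8201]
0.3 -90 [ 17.8201   3.9186 -12.2869   0.     -73.7945 162.1799]
0.3 180 [ 17.8201   3.9186 -12.2869   0.     -73.7945  72.1799]
{'fx': 325.19226210127806, 'fy': 325.19226210127806, 'cx': 281.87607212151113, 'cy': 207.24898843086527, 'position': array([0.3369, 0.5323, 0.3851]), 'orientation': array([ -16.6096,   -0.0164, -115.1161]), 'shot': 3} [0.265  0.566  0.2226]
```

```bash
cat >> h.py <<'E'
def wrist(n):
    f=env.grab_frame('wrist');f['fish']=1;cv2.imwrite('pics/'+n,f['image'])
    np.save('pics/'+n[:-4]+'.npy',np.array([dict((k,f[k]) for k in('fx','fy','cx','cy','position','orientation','fish','shot'))],dtype=object));return f
def load(n): return np.load('pics/'+n+'.npy',allow_pickle=True)[0]
def st():
    s=env.read_state();print('t%.1f'%s['clock'],s['position'],s['tool_rot'],'F',s['force'],'T',s['wrist_torque'],'o%.3f'%s['opening'])
    return s
def ray(f,px,z):
    if f.get('fish'):
        d=(np.array(px)-[f['cx'],f['cy']])/f['fx'];r=np.hypot(*d);v=np.array([d[0]/r*np.sin(r),d[1]/r*np.sin(r),np.cos(r)])
    else: v=np.array([(px[0]-f['cx'])/f['fx'],(px[1]-f['cy'])/f['fy'],1])
    v=R.from_euler('xyz',f['orientation'],degrees=True).apply(v*[1,-1,-1])
    return f['position']+v*(z-f['position'][2])/v[2]
E
python3 - <<'E'
from h import *
env.goto([.4851,.2105,.22],[-90,0,-96.5]);st()
f=wrist('5.png')
D=[.4895,.2553,np.radians(-5.7)]
for L in([0,0,.106],[0,0,.038],[0,-.135,.113],[-.006,-.023,.158],[.006,-.067,.158],[-.006,-.067,.158]): print(L,proj(f,pose(D,L))[0])
find(f,['door_grip'])
cv2.imwrite('pics/5b.png',cv2.resize(f['image'],(800,600),interpolation=cv2.INTER_CUBIC))
E
```

```text
t2.9 [0.4851 0.2108 0.22  ] [-89.9947   0.0052 -96.4875] F [ 0.4226 -0.3238 -0.0003] T [-0.0415 -0.0992  0.0548] o1.000
[0, 0, 0.106] [280.1615 152.11  ]
[0, 0, 0.038] [280.5445 144.5011]
[0, -0.135, 0.113] [282.3616 294.6457]
[-0.006, -0.023, 0.158] [271.8038 193.1084]
[0.006, -0.067, 0.158] [289.1132 249.6029]
[-0.006, -0.067, 0.158] [273.2058 249.8026]
door_grip [([0.488, 0.2296, 0.1208], 0.94), ([0.5778, 0.0204, 0.0414], 0.65)]
```

View pics/5b.png

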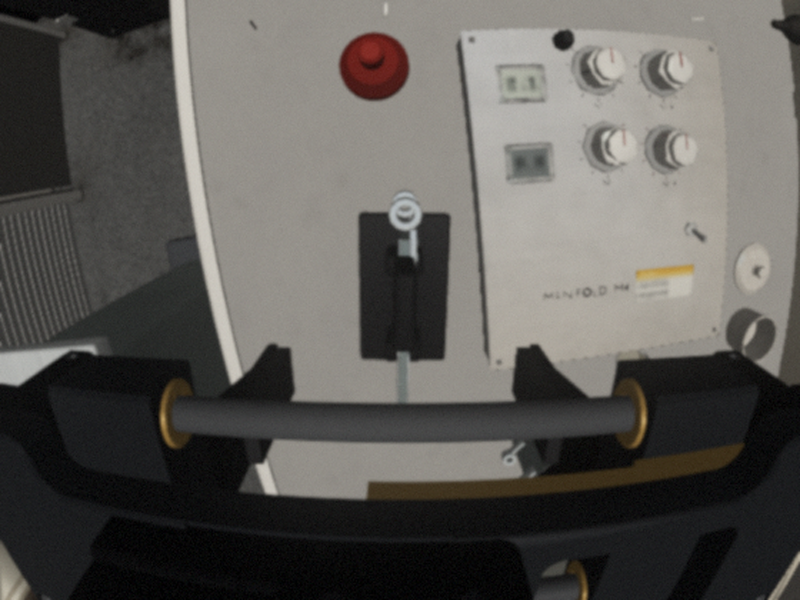

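Run:
```python
from h import *
f=load('5')
k=ray(f,(283.5,148.4),.106);p=ray(f,(282.1,273),.113);print(k,p)
a=ray(f,(252,149),.008);b=ray(f,(253,250),.008);print(a,b)
for u,v in((k,p),(a,b)): d=(u-v)[:2];print(np.degrees(np.arctan2(-d[0],d[1])))
```

```text
[0.4927 0.2582 0.106 ] [0.4786 0.1448 0.113 ]
[0.4557 0.2512 0.008 ] [0.4394 0.1257 0.008 ]
-7.10724163155889
-7.381859114428459
```

Run:
```python
from h import *
env.move_straight([.4859,.2124,.1165],[-90,0,-97.2],rate=.12,force_limit=15);st()
env.gripper_to(0,15);st()
env.gripper_to(0,55);s=st()
p=s['position']
print(env.move_straight(p+[0,0,.07],rate=.08));st()
env.goto([.425,-.09,.1525+.03],[-90,0,177.6]);s=st()
f=wrist('6.png')
find(f,['door_grip','shield'])
cv2.imwrite('pics/6b.png',cv2.resize(f['image'],(800,600),interpolation=cv2.INTER_CUBIC))
S=np.load('S.npy')
for d in(-14,0,14): print(proj(f,pose(S,[[-.102,.07+d/1000,.11],[-.102,.07+d/1000,.042]])))
```

```text
t4.1 [0.4864 0.2128 0.1172] [-89.9301   0.0553 -97.1823] F [ 0.979  -0.1973 -0.0403] T [-0.0283 -0.1109 -0.0602] o0.998
t5.2 [0.4859 0.2124 0.1165] [-89.9985   0.0007 -97.2059] F [ 1.1202  0.0561 -1.235 ] T [-0.1183 -0.1386 -0.0042] o0.132
t5.5 [0.4859 0.2124 0.1165] [-89.9965   0.0019 -97.2013] F [ 1.716  -0.1005  0.095 ] T [-0.1386 -0.2475  0.0003] o0.135
False
t6.5 [0.4855 0.2121 0.1858] [-90.0711  -0.0522 -97.2107] F [-0.9354 -0.5537 -2.2502] T [-0.0538 -0.1035 -0.035 ] o0.132
t7.7 [ 0.4256 -0.0896  0.1826] [-90.0037   0.034  177.6794] F [-0.075   0.4349 -1.9005] T [ 0.0076 -0.0332 -0.0329] o0.133
door_grip [([0.5811, 0.0178, 0.0647], 0.91), ([0.4502, -0.0903, 0.19], 0.63)]
shield [([0.581, -0.1958, 0.0067], 0.59)]
[[304.3654  76.7995]
 [299.3254  84.8675]]
[[284.6377  76.5794]
 [284.0234  84.7382]]
[[264.8904  76.67  ]
 [268.7122  84.7848]]
```

View pics/6b.png

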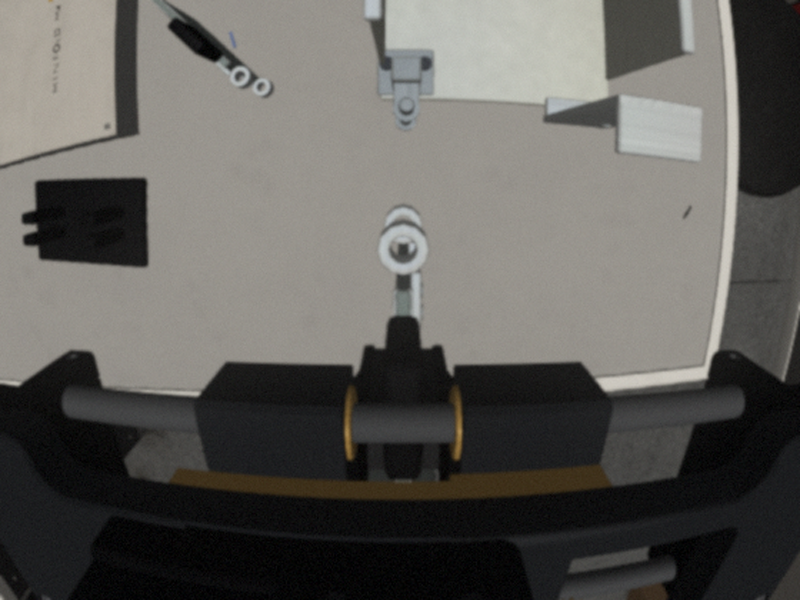

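Run:
```python
import cv2,numpy as np
a=cv2.imread('pics/6.png')
c=lambda x,y:cv2.resize(a[y:y+45,x:x+60],(400,300),interpolation=cv2.INTER_CUBIC)
b=a[0:90,250:500]; b=cv2.resize(b,(800,288),interpolation=cv2.INTER_CUBIC)
cv2.imwrite('pics/7.png',np.vstack([np.hstack([c(255,50),c(255,140)]),b]))
```

```text
(no output)
```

View pics/7.png

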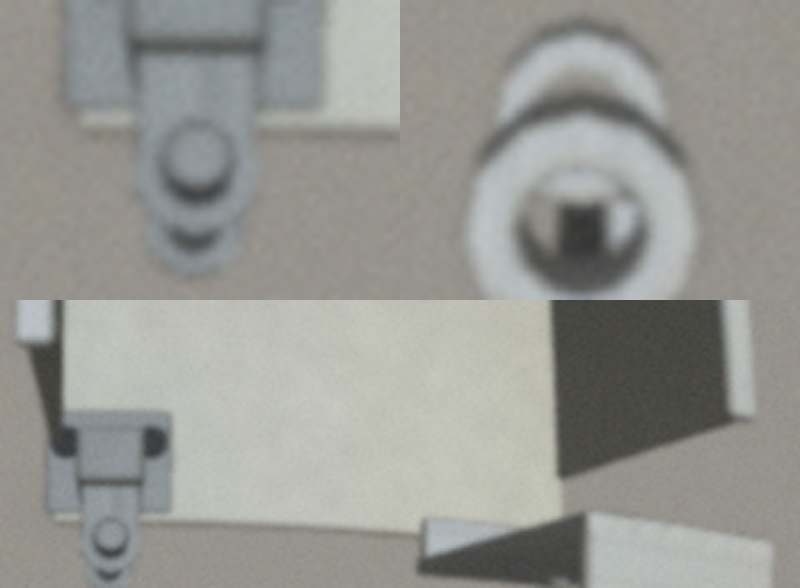

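Run:
```python
from h import *
f=load('6');S=np.load('S.npy');tcp=np.array([.4256,-.0896,.1826])
ang=lambda u,v:np.degrees(np.arctan2(*(v-u)[:2][::-1]))
P=ray(f,(284.4,72.95),.110);K=ray(f,(282.4,174.2),tcp[2]-.0105);print('pin',P,'kn',K,'kn-tcp',(K-tcp),'pin-kn',P-K)
inv=lambda w:R.from_euler('z',-S[2]).apply(w-[S[0],S[1],0])*1000
print('pin in shield',inv(P))
a=ray(f,(267.8,(512-300)/3.2),.006);b=ray(f,(380.6,(531-300)/3.2),.006);print('front edge',a,b,ang(b,a)-90,inv(a),inv(b))
# roof front edge corners and left wall top end
px=lambda x,y:(250+x/3.2,(y-300)/3.2)
for n,q,z in(('roof rear-left?',px(587,515),.13),('roof rear right',px(772,545),.13),('lwall end',px(17,342),.122),('rwall end',px(755,418),.122)): w=ray(f,q,z);print(n,w,inv(w))
```

```text
pin [ 0.5339 -0.0963  0.11  ] kn [ 0.4719 -0.0923  0.1721] kn-tcp [ 0.0463 -0.0027 -0.0105] pin-kn [ 0.062  -0.004  -0.0621]
pin in shield [-99.3386  70.1718 110.    ]
front edge [ 0.5547 -0.081   0.006 ] [ 0.5479 -0.1991  0.006 ] -3.3159530125461174 [-79.2227  86.3761   6.    ] [-81.0825 -31.9338   6.    ]
roof rear-left? [ 0.5383 -0.2005  0.13  ] [-90.6223 -33.7058 130.    ]
roof rear right [ 0.5366 -0.2519  0.13  ] [-90.1075 -85.185  130.    ]
lwall end [ 0.5767 -0.0782  0.122 ] [-57.3791  90.0598 122.    ]
rwall end [ 0.5698 -0.2545  0.122 ] [-56.8648 -86.3733 122.    ]
```

Run:
```python
from h import *
print(env.move_straight([.4626,-.0931,.1505],[-90,0,177.4],rate=.06,force_limit=8));env.dwell(.3);s=st()
f=wrist('8.png');K=s['position']+[.0463,-.0027,-.0105]
kp=proj(f,K)[0];print(kp,proj(f,[.5339,-.0963,.11]))
a=f['image'][80:200,200:360];cv2.imwrite('pics/8b.png',cv2.resize(a,(800,600),interpolation=cv2.INTER_CUBIC))
```

```text
False
t9.1 [ 0.4626 -0.0931  0.1508] [-90.007    0.0305 177.4038] F [ 0.0026  0.0894 -1.7625] T [-0.041  -0.0531 -0.0402] o0.130
[282.0601 174.2292] [[281.0492 125.7292]]
```

View pics/8b.png

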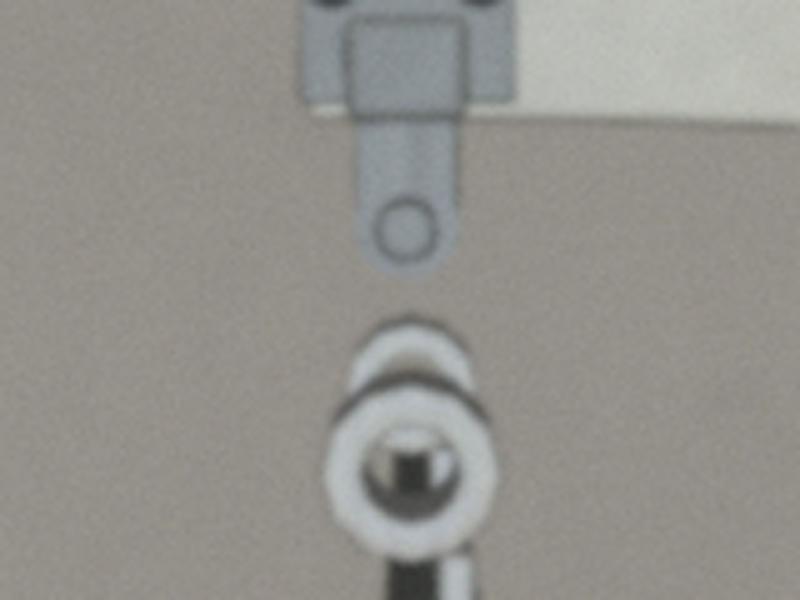

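Run:
```python
from h import *
f=load('8')
P=ray(f,(281.2,126),.110);K=ray(f,(282.1,174.4),.1403);print(P,K,P-K,K-[.4626,-.0931,.1508])
e=[ray(f,(200+x/5,80+y/5),.006) for x,y in((520,118),(800,124))];d=(e[0]-e[1]);print(np.degrees(np.arctan2(-d[0],d[1])))
```

```text
[ 0.5337 -0.0964  0.11  ] [ 0.5088 -0.0958  0.1403] [ 0.0249 -0.0006 -0.0303] [ 0.0462 -0.0027 -0.0105]
-2.0002868160764296
```

Run:
```python
from h import *
print(env.move_straight([.4875,-.0937,.1505],rate=.04,force_limit=6));env.dwell(.3);st()
r=env.move_straight([.4875,-.0937,.1325],rate=.02,force_limit=6);env.dwell(.2);s=st();print(r)
if not r:
    print(env.move_straight([.4875,-.0937,.1195],rate=.015,force_limit=8));env.dwell(.2);s=st()
```

```text
False
t10.2 [ 0.4874 -0.0937  0.1506] [-90.0005   0.0068 177.4009] F [-0.0235 -0.8921 -2.3739] T [ 0.0025  0.0237 -0.0498] o0.133
t11.5 [ 0.4876 -0.0937  0.1326] [-90.0034   0.0176 177.3988] F [ 0.2142 -0.2413 -2.4549] T [-0.0177 -0.0591  0.0201] o0.135
False
True
t12.4 [ 0.4872 -0.0938  0.1204] [-89.9773  -0.0472 177.4234] F [-1.0529  0.8122  5.5044] T [ 0.1681 -0.0531  0.0255] o0.135
```

```bash
cat > swing.py <<'E'
from h import *
H=np.array([.5335,-.0965]);S0=np.radians(-2.3);g=.026
def tgt(th):
    ph=S0-np.radians(th);yd=np.array([-np.sin(ph),np.cos(ph)]);xd=np.array([np.cos(ph),np.sin(ph)])
    tab=H-.045*yd;yaw=np.degrees(ph)-90+360
    cap=172+90+np.degrees(np.arctan2(tab[1],tab[0]))
    y=min(yaw,cap);de=np.radians(yaw-y);sh=g/2*np.cos(de)-.0095*np.sin(de)-.006
    p=tab+sh*xd
    return [p[0],p[1],.1215],[-90,0,y-360 if y>180 else y],np.degrees(de)
E
python3 - <<'E'
from swing import *
env.gripper_to(.3,10);env.dwell(.2);st()
f=env.grab_frame('side');cv2.imwrite('pics/9a.png',f['image'])
for th in [90,75,60,45,30]:
    p,o,de=tgt(th)
    try: r=env.move_straight(p,o,rate=.04,force_limit=8)
    except env.Unreachable as e: print('unreach',th,e);break
    s=st();print(th,r,de)
    if r: break
f=wrist('9w.png');f=env.grab_frame('side');cv2.imwrite('pics/9s.png',f['image'])
a=cv2.imread('pics/9a.png');b=f['image'];w=cv2.imread('pics/9w.png')
c=lambda i:cv2.resize(i[220:310,300:420],(400,300),interpolation=cv2.INTER_CUBIC)
cv2.imwrite('pics/9.png',np.vstack([np.hstack([c(a),c(b)]),cv2.resize(w[20:230,140:420+140],(800,300))[:, :800]]))
E
```

```text
t13.2 [ 0.486  -0.0938  0.1192] [-89.9819  -0.2289 177.3852] F [-0.7005 -0.4835 -0.0672] T [-0.0158  0.0124 -0.0414] o0.298
t13.7 [ 0.4884 -0.102   0.1216] [-90.0022   0.0179 177.6645] F [ 0.041   0.7416 -0.3563] T [-0.0583  0.0332  0.0106] o0.302
90 False 0.0
t14.1 [ 0.4911 -0.1132  0.1214] [ -90.0051   -0.007  -167.42  ] F [-0.2288 -0.4388  0.6454] T [-0.0727 -0.0077  0.0326] o0.297
75 False 0.0
t14.6 [ 0.4968 -0.1235  0.1214] [ -90.0101   -0.0084 -152.4564] F [ 0.5611  0.2493 -0.2295] T [-0.0273 -0.0385 -0.0047] o0.302
60 False 0.0
t15.0 [ 0.5049 -0.1319  0.1214] [ -90.0281   -0.0134 -137.4682] F [-0.4404  0.4811  0.8488] T [-0.132  -0.0417 -0.0125] o0.303
45 False 0.0
t15.5 [ 0.515  -0.1381  0.1214] [ -90.0326   -0.0074 -122.4758] F [ 0.2237 -0.413  -0.0149] T [-0.0824 -0.0584  0.0421] o0.304
30 False 0.0
```

View pics/9.png

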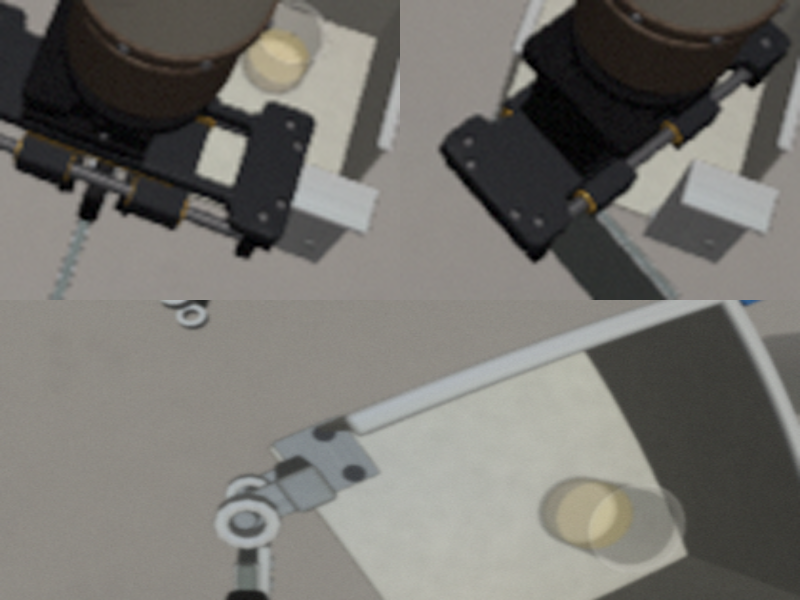

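Run:
```python
from swing import *
for th,v in [(18,.03),(8,.02),(3,.012),(0,.008),(-3,.006)]:
    p,o,de=tgt(th)
    try: r=env.move_straight(p,o,rate=v,force_limit=5)
    except env.Unreachable as e: print('unreach',th,e);break
    s=st();print(th,r,round(de,1))
    if r: break
env.dwell(.3);s=st()
f=wrist('10w.png');cv2.imwrite('pics/10.png',cv2.resize(f['image'],(800,600),interpolation=cv2.INTER_CUBIC))
```

```text
t16.0 [ 0.5238 -0.1409  0.1214] [ -90.0167    0.0013 -113.104 ] F [ 0.1944  0.5959 -0.2923] T [-0.0313 -0.0664  0.0056] o0.301
18 False 2.7
t16.5 [ 0.5302 -0.1415  0.1215] [ -89.9829    0.0116 -113.0078] F [ 0.6935 -0.3061 -0.2365] T [-0.0643 -0.1083  0.0407] o0.301
8 False 12.7
t16.9 [ 0.5329 -0.1416  0.1215] [ -89.9983    0.0014 -112.9499] F [ 0.1194 -0.696   0.6769] T [-0.1034 -0.0253  0.0152] o0.298
3 False 17.6
t17.2 [ 0.5346 -0.1416  0.1215] [ -89.9995   -0.0006 -112.9019] F [-0.3222 -0.9243 -0.3008] T [-0.2072  0.0881  0.0273] o0.300
0 False 20.6
t17.6 [ 0.5358 -0.1415  0.1214] [ -90.0424   -0.0207 -112.8435] F [-0.8844 -0.795   0.3962] T [-0.3597  0.4109 -0.001 ] o0.300
-3 False 23.5
t17.9 [ 0.5359 -0.1415  0.1214] [ -90.0321   -0.0147 -112.8402] F [-2.8801 -0.643  -0.4665] T [-0.4098  0.5214  0.0225] o0.298
```

View pics/10.png

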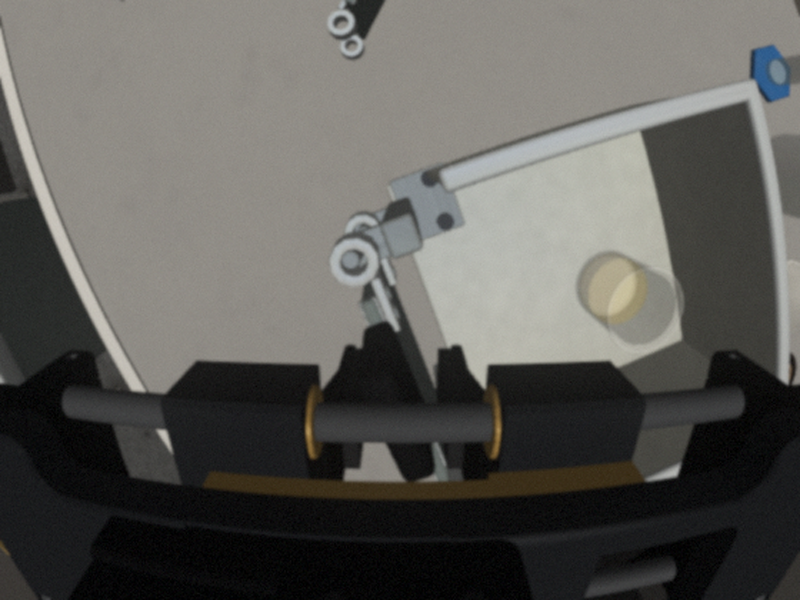

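Run:
```python
from swing import *
s=env.read_state();p=s['position']
r=env.move_straight(p+[.004,0,0],rate=.005,force_limit=6);s=st();print(r)
p=s['position']
env.move_straight(p+[-.006,0,0],rate=.03);st()
env.gripper_to(.7);p=env.read_state()['position']
env.move_straight([p[0],p[1],.30],rate=.12)
q=[.42,.10,.34]
env.goto(q,[-90,0,150]);env.dwell(.5);st()
a=env.grab_frame('side');b=env.grab_frame('scene')
c=lambda i,x,y:cv2.resize(i[y:y+120,x:x+160],(400,300),interpolation=cv2.INTER_CUBIC)
cv2.imwrite('pics/11.png',np.vstack([np.hstack([c(a,290,180),c(b,280,190)]),np.hstack([c(a,90,160),c(b,150,160)])]))
S=np.load('S.npy')
corner=pose(S,[[-.102,-.065,.117],[-.105,-.065,.117],[-.102,.025,.162]])
print(proj(a,corner),proj(b,corner))
```

```text
t18.5 [ 0.5354 -0.1416  0.1206] [ -90.3883   -0.1501 -112.8611] F [-0.9121  0.0176 -0.3369] T [-0.0951 -0.0355  0.0067] o0.302
True
t18.8 [ 0.5296 -0.1415  0.1207] [ -90.5547   -0.2252 -112.8698] F [ 0.2658 -0.0988 -0.1631] T [-0.1116 -0.1516  0.0209] o0.300
t23.8 [0.42 0.1  0.34] [-89.9979  -0.0013 149.9991] F [ 0.5022 -0.0023 -0.2095] T [ 0.0154  0.057  -0.0309] o0.702Traceback (most recent call last):
  File "<stdin>", line 12, in <module>
  File "<stdin>", line 11, in <lambda>
KeyError: (slice(180, 300, None), slice(290, 450, None))
```

Run:
```python
from swing import *
a=env.grab_frame('side');b=env.grab_frame('scene')
c=lambda i,x,y:cv2.resize(i['image'][y:y+120,x:x+160],(400,300),interpolation=cv2.INTER_CUBIC)
cv2.imwrite('pics/11.png',np.vstack([np.hstack([c(a,290,180),c(b,280,190)]),np.hstack([c(a,90,160),c(b,150,160)])]))
S=np.load('S.npy')
corner=pose(S,[[-.102,-.065,.117],[-.105,-.04,.117],[-.102,.025,.162],[-.11,-.04,.117]])
print(((proj(a,corner)-[290,180])*2.5).round(),((proj(b,corner)-[280,190])*2.5).round())
```

```text
[[276. 252.]
 [245. 244.]
 [179. 190.]
 [243. 249.]] [[186. 173.]
 [163. 163.]
 [114. 101.]
 [160. 166.]]
```

View pics/11.png

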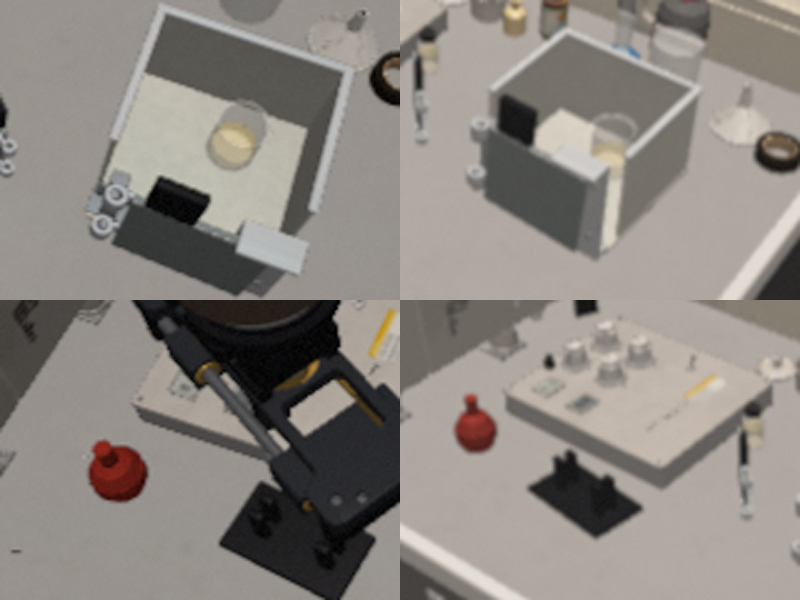

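Run:
```python
from swing import *
env.goto([.435,-.16,.25],[-90,0,177.6]);env.dwell(.3);st()
f=wrist('12.png');S=np.load('S.npy')
L=np.array([[-105,56,117],[-105,-34,117],[-99,56,117],[-99,-34,117],[-108,3,162],[-108,47,162],[-96,3,162],[-96,47,162]])/1000
x0,y0=170,70
print(((proj(f,pose(S,L))-[x0,y0])*4).round().tolist())
cv2.imwrite('pics/12b.png',cv2.resize(f['image'][y0:y0+150,x0:x0+200],(800,600),interpolation=cv2.INTER_CUBIC))
```

```text
t25.3 [ 0.4353 -0.1593  0.2503] [-90.0024   0.0407 177.6787] F [-1.0011 -0.4936  0.203 ] T [-0.0494 -0.0099  0.0307] o0.701
[[212.0, 129.0], [611.0, 127.0], [211.0, 103.0], [611.0, 101.0], [446.0, 132.0], [216.0, 136.0], [446.0, 70.0], [216.0, 74.0]]
```

View pics/12b.png

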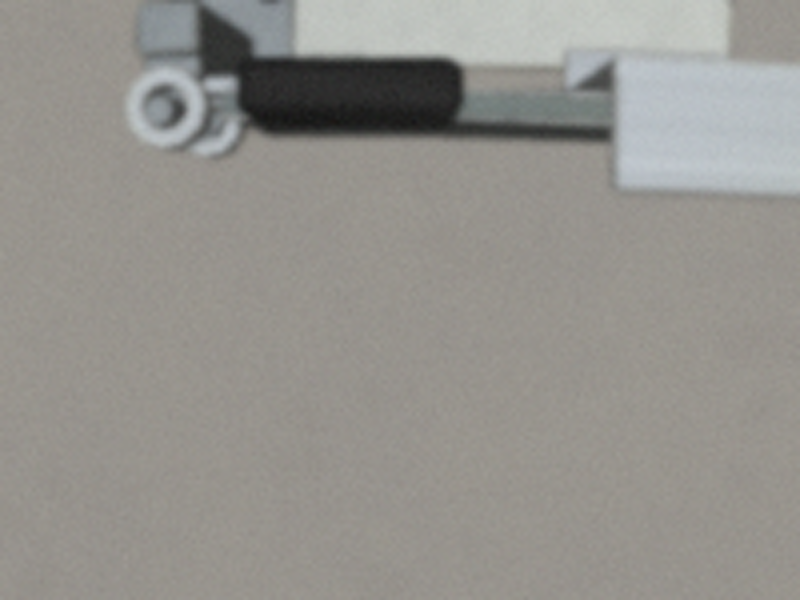

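```bash
python3 -c "
from h import *
print(env.close_job());"
```

```text
the job is handed in; nothing more can be done
None
```

The door is hung on both pins, swung shut under the keeper and released. I handed the job in just after 25.3 s of robot time. No verdict is reported, so the result rests on my own checks.

**Finding things:** I fitted the poses of the shield, rack and door from the camera images. The door in the rack was the larger of the two look-alikes. With the door held, I measured the pins against the knuckles with the wrist camera, from two distances. The two readings agreed within 1 mm, and the post is within about 2 mm of mid-slot.

**Hanging:** I brought the door in level at 90° open and lowered it with light force limits. It stopped on an 8 N limit at a TCP height of 0.1204 m; fully seated is 0.1205 m. The pin showed inside the upper bore afterwards.

**Shutting:** I swung the door shut with the gripper jaws loosely round the tab. The last push was limited to 6 N and ended on contact; then I backed off.

**Last checks:**
- In the final wrist picture the panel is against the stop plate, parallel to the roof and under it. Its top edge lies within about 2 mm of the predicted shut line.
- The upper knuckle is on its pin, and the robot was touching nothing.
- The beaker, vial and bulb appear where they stood at the start. I judged this by eye and did not measure it.

**Disagreement:** my estimates of the shield's yaw varied between about -2.0° and -3.3°. This did not affect the fit.

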